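# Three turns on the carving machine's feed crank

### The job

The sheep blank has to be stepped along for the next carving pass: swing the feed slide's yellow-knobbed lock lever fully open, then push the crank clockwise (seen from above) up to the red index block and on from there exactly three full turns, so that the handle stops in line with the red block again. Then swing the lock lever back fully home. Keep the lock open for as long as you are cranking, and do not disturb the gouge, jars, painted angel or other things lying about.

Things in the scene. Friction and masses are not known exactly. Their poses are not given: they have to be found in the camera images.
- feeder: the feed slide of a small carving machine, bolted to the bench: green base plate 330 x 440 x 16 mm (in its own frame x -110..220 mm, y -190..250 mm), grey gearbox with the crank at its -y end, slide with the sheep blank at its +y end, cutter head (up to 131 mm high) behind the slide. Origin on the bench under the plate, z up, x roughly away from the robot. Everything on it other than the two handles named below is under 150 mm high
- crank_axis (a point): point on the crank's vertical axis, 120 mm above the bench, level with the middle of the crank handle. The crank arm is a flat steel bar, top 90 mm above the bench
- handle (a point): middle of the crank's handle, an upright blue grip 24 mm thick that spins freely on its pin, from 91 to 147 mm above the bench, 65 mm from crank_axis. The crank turns without end either way, takes about 3.5 N at the handle, stays where it is left, and has no dial or counter. At the start the handle stands 0.5 to 1.6 rad short of the red block (clockwise travel brings it there)
- mark (a point): where the middle of the handle is when the crank is in line with the red index block (the block stands on the base plate just outside the gearbox, low enough for crank and fingers to pass over; its top is 72 mm above the bench). It lies 65 mm from crank_axis in the feeder's +x direction
- blank (a point): middle of the pale wooden sheep blank clamped on the aluminium carriage (sheep 110 mm long, top 145 mm above the bench). Each clockwise turn of the crank moves the carriage 2 mm in the feeder's +y direction; in the feeder's frame this point is at y = 105 mm when the crank is at the red block before the three turns
- lock_pivot (a point): point on the lock lever's vertical pivot, 112 mm above the bench
- lock_knob (a point): middle of the lock lever's knob, an upright yellow cylinder 24 mm thick from 89 to 141 mm above the bench, 85 mm from lock_pivot; the steel lever's arm is below it, top 89 mm above the bench. It takes about 3 N at the knob and stays where it is left
- lock (a joint): lock lever angle: 0 = locked (lever points along the feeder's +y), 1.0 = fully open, end stop (swung anticlockwise seen from above, towards the robot); starts at 0 to 0.08
- varnish_mid (a point): amber varnish jar with brass lid, 70 mm across, 110 mm high; point half-way up
- thinner_mid (a point): white bottle with red cap, 60 mm across, 140 mm high; point half-way up
- angel_mid (a point): freshly painted wooden angel, green robe, yellow wings, 72 mm across, 118 mm high; point half-way up
- mallet_mid (a point): round wooden carving mallet standing on its head, 84 mm across, 200 mm high; point half-way up
- gouge_mid (a point): carving gouge, 169 mm long, 22 mm thick, lying on the front part of the machine's base plate; point at its middle
- offcut_mid (a point): pale wood offcut 90 x 45 x 30 mm on the bench; point at its centre
- sketchbook_mid (a point): blue closed sketchbook 105 x 150 x 14 mm on the bench; point at its centre

How it is judged:
By the outcome, as a careful person would: the job done as asked, in the order asked, and still so for the second after the job is handed in, with the robot touching nothing.
It also fails if it takes over 72 s, if anything falls off the work surface, if the arm or the gripper's body presses on something with over 40 N, if the wrist force passes 120 N, or if a joint passes its speed limit or range.

### The arm

A 6-joint arm with a two-finger parallel gripper is mounted at the origin on the work surface. World frame = base frame: x ahead of the robot, y to its left, z up, the work surface at z = 0. Lengths are in m, angles in rad, forces in N, time in s.
With the tool pointing down it reaches from about 0.3 to 0.85 m from the base axis. Payload 5.4 kg.
Tool frame: the origin (TCP) lies at the very end of the fingers, on their centre line; the grasp point (between the pads) lies 19 mm behind it; z points along the fingers, y is the line along which they close (so a half turn about z gives the same grasp; the last joint's range is limited). The gripper opens to 85 mm and grips with 20 to 120 N. Pads are 22 mm wide; open, the fingers measure 114 mm over their backs; the gripper's body (76 mm by 85 mm) begins 54 mm behind the grasp point. The pads swing forward as they close: fully open they stand 13 mm farther back than shut.
Start: joints at [-1.318, 0.158, 1.597, -0, 1.386, -0.21], TCP at [0.257, -0.515, 0.231] pointing down, gripper open.
Joint ranges: [-2.91, 2.91], [-0.94, 2.29], [0.18, 2.7], [-1.29, 4.43], [0.17, 2.64], [-3, 3]. Speed limits (rad/s): [2.57, 2.57, 3.14, 3.14, 3.14, 3.14].

### API

Orientations are given as a unit quaternion [x, y, z, w].
In Python, from cell import sensors, optics, workorder, spotter gives the robot as it stands. The module is installed in compiled form; this text tells all that it offers.
- The arm moves only by the tool send_rows, never from a script. Its argument "targets" is a list of rows, each an object of numbers: "dx", "dy", "dz": the shift along the tool's x, y, z normalised to -1 to 1, where 1 is 500 mm; "ax", "ay", "az": the turn, a rotation vector about the tool's x, y, z normalised to -1 to 1, where 1 is 360 degrees; "jaw": the gripper command: -1 is fully open, 1 is shut, values between are in proportion. In form: [{"dx": .., "dy": .., "dz": .., "ax": .., "ay": .., "az": .., "jaw": ..}, ...]. A call has 1 to 8 rows; each row shifts and turns the commanded pose from where the row before left it, along the tool's axes as they then stand; what a row does not reach is not made up. A row lasts 1/8 s, in which the tool goes at most 62.5 mm and 10.7 degrees, less where a joint would pass 70% of its speed; a pose out of reach is approached as far as the arm can. A call with a number of a shift or a turn outside -1 to 1 is refused whole. A call with a gripper value outside its range is refused whole. The fingers move at their own pace and stop on an object; "newtons" is the grip in N (left out, the last holds). Time passes only in rows, so rows that do not move let the fingers close. It gives the time, the measured TCP pose, the force, the opening and the grip force at its end, in the units of the state.
- sensors.sense(): the state, without advancing time (a new reading comes with each control period).
- optics.camera(name): name is "scene" or "side" or "wrist"; returns a dict with "img" (480x640x3 uint8, blue, green, red), "range_z" (480x640 float32, m along the optical axis (not along the pixel's ray), 0 where there is no reading), "camera_matrix" (3x3 intrinsics, pixels), "eye" and "attitude" of the camera in the world; the wrist camera has in their place "T_tool_cam" (4x4, takes a point from camera to tool coordinates, whose origin is the TCP and whose axes are the flange's). Camera axes: x right, y down, z forward; pixel columns grow to the right and rows downward; lengths in m; the calibration is good to about 2 mm. A picture is of the moment at which its call begins: read the wrist's pose just before it.
- workorder.finish_job(): hands the job in; it is judged then, once.
Trained networks look in the newest picture that a camera, given by its name, has taken for a name from the list of things; names that differ only in an ending like _2 or _b are one class to them, and where a whole thing is asked for, a point or a joint stands for the part that bears it (a point fixed in the world has none). Each returns a list of dicts, best first, with "score" (0 to 1); they miss things now and then, are a little off and sometimes report something else, mostly with a low value. They report only what shows in the picture. A call takes as long as a camera call.
- spotter.find_in(camera, name): "location" ([x, y, z] in m, in world coordinates, good to about 4 mm: the middle of the surface that is visible of it).
- spotter.trace(camera, name): "region" (480x640 bool, what is visible of it).
- spotter.mark_of(camera, name): "location" ([x, y, z] in m, in world coordinates, good to about 4 mm: a listed point, or the origin of a listed thing).
The state is a dict: "t": time; "joints": joint angles; "joint_vel": joint speeds; "tau": joint torques, N m; "tcp_pos": TCP position; "eef_rot": TCP orientation; "force": force on the tool from outside, world axes, zero at the start; "wrist_torque": the same for the moment, N m; "finger_gap": finger opening in m; "grasp_force": force on a finger pad.
Only numpy, scipy, OpenCV 4.12 (cv2) and the standard library are available. Lean on these libraries where they do the work, as an engineer would, in place of code of your own. Each camera call takes 0.05 s, during which the arm holds its last target. There are 200 camera calls.

## Working session

There is one attempt and no reset: what is moved stays moved. The work goes in short steps, Python scripts to look and compute and a tool call to move; the robot and the scene stay as the last step left them, time stands still between calls to the robot, and variables do not carry over. Pictures are saved under pics/ and viewed, at most 10 in all, crops included, and the job is handed in when it is done.

Besides the shell and the picture viewer there is one more tool, called after "Call:" by a JSON object that holds its "api" and its "payload", one argument or row to a line. send_rows: Moves the arm, as the interface text tells. Its arguments: {"type":"object","properties":{"targets":{"type":"array"},"newtons":{"type":"number"}},"required":["targets"]}

```bash
mkdir -p pics; ls; cat > h.py <<'E'
import numpy as np, cv2
from cell import sensors, optics, workorder, spotter
E
python3 - <<'E'
from h import *
s=sensors.sense(); print({k:np.round(v,3).tolist() for k,v in s.items()})
ims=[]
for c in ("scene","side"):
    o=optics.camera(c); ims.append(o["img"]); print(c,o["eye"],np.round(o["attitude"],3).tolist(),o["camera_matrix"][0][0])
    cv2.imwrite(f"pics/{c}0.png",o["img"])
    for n in "feeder crank_axis handle mark blank lock_pivot lock_knob varnish_mid thinner_mid angel_mid mallet_mid gouge_mid".split():
        r=spotter.mark_of(c,n)[:2]
        print(n,[(np.round(q["location"],3).tolist(),round(q["score"],2)) for q in r])
print(sensors.sense()["t"])
E
```

```text
pics
{'t': 0.0, 'joints': [-1.318, 0.159, 1.598, -0.0, 1.386, -0.21], 'joint_vel': [0.003, -0.001, -0.001, 0.001, -0.001, 0.0], 'tau': [0.0, -39.599, -33.143, -0.0, 0.008, 0.0], 'tcp_pos': [0.257, -0.514, 0.23], 'eef_rot': [0.973, 0.229, -0.0, -0.001], 'force': [0.331, 0.21, -0.167], 'wrist_torque': [0.034, 0.005, -0.015], 'grasp_force': 0.0, 'finger_gap': 0.085}
scene [ 1.14310697 -0.73506492  0.87245634] [0.837, 0.303, -0.16, -0.427] 497.0361258063836
feeder [([0.614, 0.048, -0.003], 0.74)]
crank_axis [([0.576, -0.048, 0.119], 0.55)]
handle [([0.58, 0.016, 0.119], 0.68)]
mark [([0.646, -0.041, 0.12], 0.6), ([0.564, 0.161, 0.111], 0.19)]
blank [([0.65, 0.159, 0.11], 0.76)]
lock_pivot [([0.561, 0.16, 0.114], 0.98), ([0.525, 0.624, 0.095], 0.53)]
lock_knob [([0.552, 0.245, 0.114], 0.9)]
varnish_mid [([0.655, 0.471, 0.059], 0.63)]
thinner_mid [([0.595, -0.495, 0.073], 0.6)]
angel_mid [([0.404, -0.459, 0.061], 0.98)]
mallet_mid [([0.524, 0.624, 0.097], 0.6)]
gouge_mid [([0.52, 0.084, 0.026], 0.47)]
side [0.33264859 0.91302915 1.07550724] [-0.072, 0.93, -0.359, 0.029] 499.4563661526035
feeder [([0.609, 0.043, -0.001], 0.98), ([0.591, -0.495, 0.068], 0.74)]
crank_axis [([0.582, -0.047, 0.12], 0.93), ([0.404, -0.458, 0.056], 0.56)]
handle [([0.577, 0.015, 0.121], 0.84), ([0.523, 0.621, 0.104], 0.38)]
mark [([0.648, -0.041, 0.12], 0.89), ([0.652, 0.47, 0.052], 0.32)]
blank []
lock_pivot [([0.561, 0.162, 0.111], 0.67), ([0.524, 0.626, 0.098], 0.26)]
lock_knob [([0.556, 0.248, 0.11], 0.68), ([0.518, 0.084, 0.026], 0.54)]
varnish_mid [([0.654, 0.469, 0.053], 0.91), ([0.579, 0.018, 0.118], 0.55)]
thinner_mid [([0.589, -0.498, 0.069], 0.83), ([0.653, 0.469, 0.052], 0.74)]
angel_mid [([0.403, -0.457, 0.055], 0.96)]
mallet_mid [([0.522, 0.623, 0.104], 0.71)]
gouge_mid [([0.517, 0.082, 0.027], 0.74), ([0.655, 0.47, 0.051], 0.56)]
1.3
```

View pics/scene0.png

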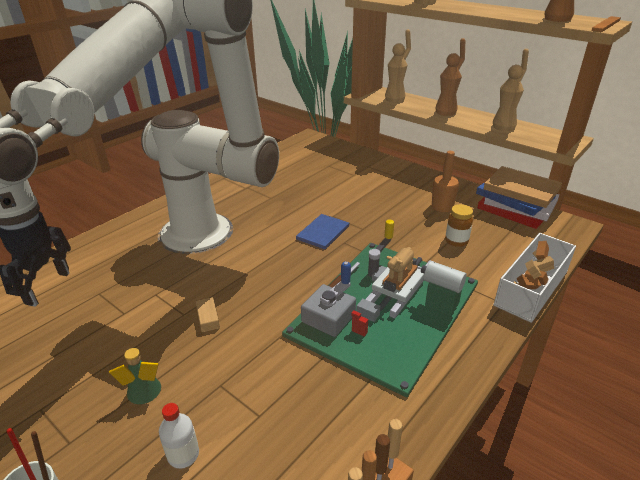

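View pics/side0.png

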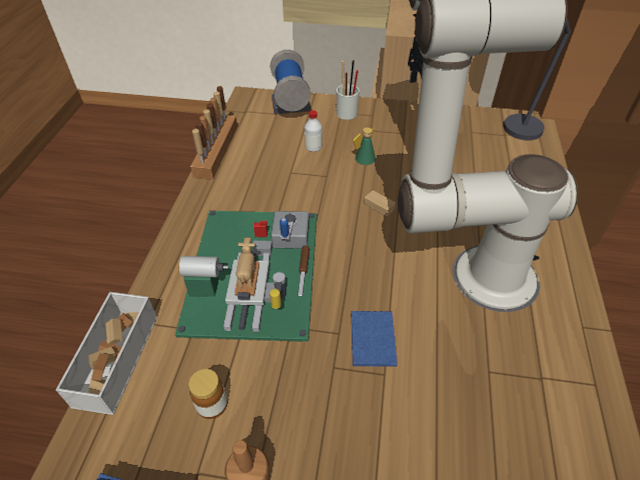

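The scene view shows the feeder around (385,320): crank gearbox at (328,305), red block at (360,323), blue handle at (346,272) and yellow knob at (390,230). The side view agrees, with handle (285,228), knob (276,298) and red block (261,229). The network positions match both pictures, so I'll move over the knob and look from close by.

```bash
cat >> h.py <<'E'
from scipy.spatial.transform import Rotation as R, Slerp
def rows(path, jaw):
    """path: list of (pos, yaw of tool x), tool down; prints rows between successive poses (shift in frame before turn)"""
    for (p,a),(q,b) in zip(path[:-1],path[1:]):
        T=np.array([[np.cos(a),np.sin(a),0],[np.sin(a),-np.cos(a),0],[0,0,-1]]).T
        d=T.T@(np.array(q)-p)/0.5
        print('{"dx":%.4f,"dy":%.4f,"dz":%.4f,"az":%.4f,"jaw":%g},'%(*d,-(b-a)/2/np.pi,jaw))
def now():
    s=sensors.sense(); x=R.from_quat(s["eef_rot"]).as_matrix()[:,0]
    return np.array(s["tcp_pos"]),np.arctan2(x[1],x[0])
def line(q,b,n,start=None):
    p,a=start or now(); return [(p+(np.array(q)-p)*t,a+(b-a)*t) for t in np.linspace(0,1,n+1)]
E
python3 - <<'E'
from h import *
print(now()); rows(line([.53,.10,.30],1.65,15),-1)
E
```

```text
(array([ 0.25669431, -0.51452794,  0.2313217 ]), np.float64(0.4627884837277608))
{"dx":0.0692,"dy":-0.0570,"dz":-0.0092,"az":-0.0126,"jaw":-1},
{"dx":0.0735,"dy":-0.0514,"dz":-0.0092,"az":-0.0126,"jaw":-1},
{"dx":0.0773,"dy":-0.0454,"dz":-0.0092,"az":-0.0126,"jaw":-1},
{"dx":0.0807,"dy":-0.0392,"dz":-0.0092,"az":-0.0126,"jaw":-1},
{"dx":0.0835,"dy":-0.0327,"dz":-0.0092,"az":-0.0126,"jaw":-1},
{"dx":0.0858,"dy":-0.0260,"dz":-0.0092,"az":-0.0126,"jaw":-1},
{"dx":0.0876,"dy":-0.0191,"dz":-0.0092,"az":-0.0126,"jaw":-1},
{"dx":0.0889,"dy":-0.0121,"dz":-0.0092,"az":-0.0126,"jaw":-1},
{"dx":0.0895,"dy":-0.0051,"dz":-0.0092,"az":-0.0126,"jaw":-1},
{"dx":0.0897,"dy":0.0020,"dz":-0.0092,"az":-0.0126,"jaw":-1},
{"dx":0.0892,"dy":0.0091,"dz":-0.0092,"az":-0.0126,"jaw":-1},
{"dx":0.0882,"dy":0.0162,"dz":-0.0092,"az":-0.0126,"jaw":-1},
{"dx":0.0867,"dy":0.0231,"dz":-0.0092,"az":-0.0126,"jaw":-1},
{"dx":0.0846,"dy":0.0299,"dz":-0.0092,"az":-0.0126,"jaw":-1},
{"dx":0.0819,"dy":0.0364,"dz":-0.0092,"az":-0.0126,"jaw":-1},
```

Call:
{"api": "send_rows", "payload": {
  "targets": [
    {"dx": 0.069,"dy": -0.057,"dz": -0.009,"az": -0.0126,"jaw": -1},
    {"dx": 0.0735,"dy": -0.051,"dz": -0.009,"az": -0.0126,"jaw": -1},
    {"dx": 0.077,"dy": -0.045,"dz": -0.009,"az": -0.0126,"jaw": -1},
    {"dx": 0.081,"dy": -0.039,"dz": -0.009,"az": -0.0126,"jaw": -1},
    {"dx": 0.0835,"dy": -0.033,"dz": -0.009,"az": -0.0126,"jaw": -1},
    {"dx": 0.086,"dy": -0.026,"dz": -0.009,"az": -0.0126,"jaw": -1},
    {"dx": 0.088,"dy": -0.019,"dz": -0.009,"az": -0.0126,"jaw": -1},
    {"dx": 0.089,"dy": -0.012,"dz": -0.009,"az": -0.0126,"jaw": -1}
  ]
}}

```text
$.targets[0]: bad value
```

Call:
{"api": "send_rows", "payload": {
  "targets": [
    {"dx": 0.0895,"dy": -0.005,"dz": -0.009,"az": -0.0126,"jaw": -1},
    {"dx": 0.09,"dy": 0.002,"dz": -0.009,"az": -0.0126,"jaw": -1},
    {"dx": 0.089,"dy": 0.009,"dz": -0.009,"az": -0.0126,"jaw": -1},
    {"dx": 0.088,"dy": 0.016,"dz": -0.009,"az": -0.0126,"jaw": -1},
    {"dx": 0.087,"dy": 0.023,"dz": -0.009,"az": -0.0126,"jaw": -1},
    {"dx": 0.085,"dy": 0.03,"dz": -0.009,"az": -0.0126,"jaw": -1},
    {"dx": 0.082,"dy": 0.036,"dz": -0.009,"az": -0.0126,"jaw": -1},
    {"jaw": -0.1}
  ]
}}

```text
$.targets[0]: bad value
```

```bash
cat >> h.py <<'E'
def look(fn, names, both=False):
    s=sensors.sense(); o=optics.camera("wrist"); cv2.imwrite("pics/"+fn,o["img"])
    out={}
    for n in names:
        r=spotter.mark_of("wrist",n)[:1]
        print(n,[(np.round(q["location"],4).tolist(),round(q["score"],2)) for q in r])
    return s,o
E
python3 - <<'E'
from h import *
print(now())
s,o=look("w1.png","feeder crank_axis handle mark blank lock_pivot lock_knob".split())
print(np.round(o["T_tool_cam"],3).tolist(),o["camera_matrix"].tolist(),sensors.sense()["t"],sensors.sense()["finger_gap"])
E
```

```text
(array([ 0.25669431, -0.51452794,  0.2313217 ]), np.float64(0.4627884837277608))
feeder []
crank_axis []
handle []
mark []
blank []
lock_pivot []
lock_knob []
[[-0.0, -0.953, -0.302, 0.077], [1.0, -0.0, -0.0, -0.001], [0.0, -0.302, 0.953, -0.141], [0.0, 0.0, 0.0, 1.0]] [[348.9883951152296, 0.0, 317.9584287797511], [0.0, 348.9883951152296, 236.1871076999056], [0.0, 0.0, 1.0]] 1.7 0.08541266939444464
```

View pics/w1.png

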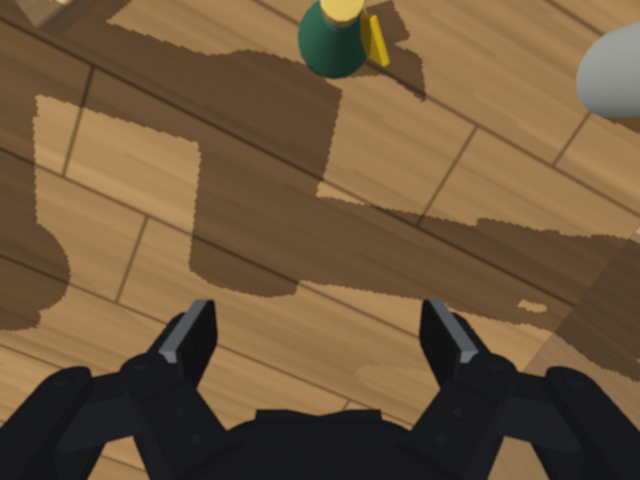

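The move was refused because the rows left out keys, so the arm is still at its start pose; the picture shows only the angel at (335,35). I'll resend with every key filled in.

Call:
{"api": "send_rows", "payload": {
  "targets": [
    {"dx": 0.069,"dy": -0.057,"dz": -0.009,"ax": 0,"ay": 0,"az": -0.0126,"jaw": -1},
    {"dx": 0.0735,"dy": -0.051,"dz": -0.009,"ax": 0,"ay": 0,"az": -0.0126,"jaw": -1},
    {"dx": 0.077,"dy": -0.045,"dz": -0.009,"ax": 0,"ay": 0,"az": -0.0126,"jaw": -1},
    {"dx": 0.081,"dy": -0.039,"dz": -0.009,"ax": 0,"ay": 0,"az": -0.0126,"jaw": -1},
    {"dx": 0.0835,"dy": -0.033,"dz": -0.009,"ax": 0,"ay": 0,"az": -0.0126,"jaw": -1},
    {"dx": 0.086,"dy": -0.026,"dz": -0.009,"ax": 0,"ay": 0,"az": -0.0126,"jaw": -1},
    {"dx": 0.088,"dy": -0.019,"dz": -0.009,"ax": 0,"ay": 0,"az": -0.0126,"jaw": -1},
    {"dx": 0.089,"dy": -0.012,"dz": -0.009,"ax": 0,"ay": 0,"az": -0.0126,"jaw": -1}
  ]
}}

```text
t: 2.7
tcp_pos: [0.4032, -0.1855, 0.2677]
eef_rot: [0.853, 0.522, 0.0, 0.0]
force: [0.4, -0.6, -0.2]
finger_gap: 0.0853
grasp_force: 0.0
```

Call:
{"api": "send_rows", "payload": {
  "targets": [
    {"dx": 0.0895,"dy": -0.005,"dz": -0.009,"ax": 0,"ay": 0,"az": -0.0126,"jaw": -1},
    {"dx": 0.09,"dy": 0.002,"dz": -0.009,"ax": 0,"ay": 0,"az": -0.0126,"jaw": -1},
    {"dx": 0.089,"dy": 0.009,"dz": -0.009,"ax": 0,"ay": 0,"az": -0.0126,"jaw": -1},
    {"dx": 0.088,"dy": 0.016,"dz": -0.009,"ax": 0,"ay": 0,"az": -0.0126,"jaw": -1},
    {"dx": 0.087,"dy": 0.023,"dz": -0.009,"ax": 0,"ay": 0,"az": -0.0126,"jaw": -1},
    {"dx": 0.085,"dy": 0.03,"dz": -0.009,"ax": 0,"ay": 0,"az": -0.0126,"jaw": -1},
    {"dx": 0.082,"dy": 0.036,"dz": -0.009,"ax": 0,"ay": 0,"az": -0.0126,"jaw": -1},
    {"dx": 0,"dy": 0,"dz": 0,"ax": 0,"ay": 0,"az": 0,"jaw": -0.1}
  ]
}}

```text
t: 3.7
tcp_pos: [0.5306, 0.1027, 0.299]
eef_rot: [0.677, 0.736, 0.0, 0.0]
force: [0.0, -0.6, -0.5]
finger_gap: 0.07
grasp_force: 0.0
```

```bash
python3 - <<'E'
from h import *
print(now())
s,o=look("w2.png","feeder crank_axis handle mark blank lock_pivot lock_knob".split())
print(sensors.sense()["t"],sensors.sense()["finger_gap"])
E
```

```text
(array([0.53061593, 0.10271234, 0.29903786]), np.float64(1.654474439483911))
feeder [([0.6098, 0.0496, 0.0064], 0.61)]
crank_axis [([0.5773, -0.0455, 0.1193], 0.84)]
handle [([0.5792, 0.0158, 0.1212], 0.95)]
mark [([0.6432, -0.0393, 0.1196], 0.9)]
blank [([0.6492, 0.1572, 0.1077], 0.67)]
lock_pivot [([0.5614, 0.1569, 0.1126], 0.62)]
lock_knob [([0.5529, 0.2434, 0.1129], 0.82)]
4.1 0.04715739492412791
```

View pics/w2.png

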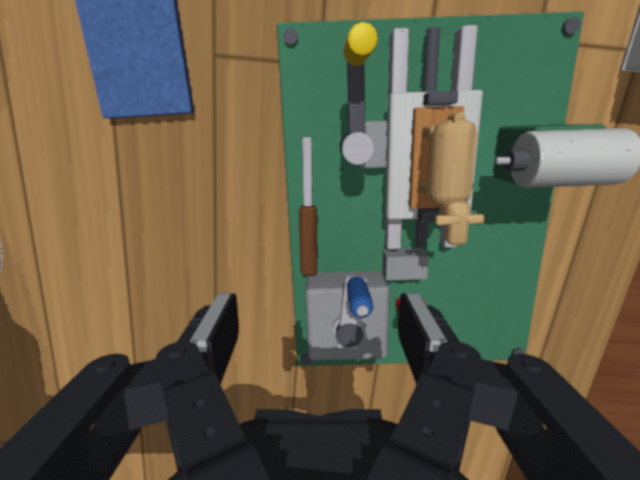

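The wrist view shows the yellow knob at (362,38), pivot (358,148), blue handle (360,297), crank hub (348,335) and the plate outline, all clear. I'll use the plate edges for the feeder's yaw and origin.

```bash
cat >> h.py <<'E'
def proj(px,z,s,o):
    px=np.atleast_2d(px).astype(float); K=o["camera_matrix"]; T=o["T_tool_cam"]
    r=np.c_[(px[:,0]-K[0,2])/K[0,0],(px[:,1]-K[1,2])/K[1,1],np.ones(len(px))]
    W=R.from_quat(s["eef_rot"]).as_matrix(); c=W@T[:3,3]+s["tcp_pos"]; r=r@(W@T[:3,:3]).T
    return c+r*((z-c[2])/r[:,2])[:,None]
def hsv(img,lo,hi): return cv2.inRange(cv2.cvtColor(img,cv2.COLOR_BGR2HSV),lo,hi)
def mid(n,cam="wrist"): return spotter.mark_of(cam,n)
E
python3 - <<'E'
from h import *
s=sensors.sense(); o=optics.camera("wrist"); im=o["img"]
g=hsv(im,(65,80,30),(95,255,200)); v,u=np.nonzero(g)
P=proj(np.c_[u,v],.016,s,o)[:,:2].astype(np.float32)
r=cv2.minAreaRect(P); print("rect",r, len(P))
# left edge line
L=[(np.nonzero(g[i])[0][0],i) for i in range(40,290,4)]
l=proj(L,.016,s,o); f=cv2.fitLine(l[:,:2].astype(np.float32),cv2.DIST_HUBER,0,.001,.001).ravel(); print("left edge",f)
L=[(j,np.nonzero(g[:,j])[0][0]) for j in list(range(295,340,4))+list(range(490,555,4))]
l=proj(L,.016,s,o); f=cv2.fitLine(l[:,:2].astype(np.float32),cv2.DIST_HUBER,0,.001,.001).ravel(); print("top edge",f)
for n,lo,hi,z in (("knob",(22,150,120),(35,255,255),.141),("handle",(105,120,60),(125,255,255),.147)):
    m=hsv(im,lo,hi); k,lab,st,c=cv2.connectedComponentsWithStats(m)
    ids=[i for i in range(1,k) if st[i,4]>60]
    for i in ids:
        v,u=np.nonzero(lab==i); print(n,st[i].tolist(),c[i].round(1),proj(c[i],z-.02,s,o)[0].round(4))
E
```

```text
rect ((0.6802018284797668, 0.08690914511680603), (0.37049752473831177, 0.4345945417881012), 6.661925315856934) 53067
left edge [ 0.11817854 -0.99299234  0.49003983  0.12569211]
top edge [0.99322015 0.1162484  0.6045105  0.29606214]
knob [348, 17, 30, 33, 758] [362.7  33.4] [0.5535 0.2513 0.121 ]
handle [77, 0, 116, 116, 10676] [136.3  55.2] [0.3723 0.2201 0.127 ]
handle [350, 274, 22, 40, 584] [359.4 291.2] [0.576  0.0249 0.127 ]
```

```bash
python3 - <<'E'
from h import *
a=line([.553,.245,.18],1.69,4); rows(a,-.1); rows(line([.553,.245,.098],1.69,3,a[-1]),-.1)
E
```

```text
{"dx":0.0715,"dy":0.0172,"dz":0.0594,"az":-0.0016,"jaw":-0.1},
{"dx":0.0714,"dy":0.0179,"dz":0.0594,"az":-0.0016,"jaw":-0.1},
{"dx":0.0712,"dy":0.0187,"dz":0.0594,"az":-0.0016,"jaw":-0.1},
{"dx":0.0710,"dy":0.0194,"dz":0.0594,"az":-0.0016,"jaw":-0.1},
{"dx":0.0000,"dy":0.0000,"dz":0.0547,"az":-0.0000,"jaw":-0.1},
{"dx":0.0000,"dy":0.0000,"dz":0.0547,"az":-0.0000,"jaw":-0.1},
{"dx":0.0000,"dy":0.0000,"dz":0.0547,"az":-0.0000,"jaw":-0.1},
```

Call:
{"api": "send_rows", "payload": {
  "targets": [
    {"dx": 0.0715,"dy": 0.0172,"dz": 0.0594,"ax": 0,"ay": 0,"az": -0.0016,"jaw": -0.1},
    {"dx": 0.0714,"dy": 0.0179,"dz": 0.0594,"ax": 0,"ay": 0,"az": -0.0016,"jaw": -0.1},
    {"dx": 0.0712,"dy": 0.0187,"dz": 0.0594,"ax": 0,"ay": 0,"az": -0.0016,"jaw": -0.1},
    {"dx": 0.071,"dy": 0.0194,"dz": 0.0594,"ax": 0,"ay": 0,"az": -0.0016,"jaw": -0.1},
    {"dx": 0,"dy": 0,"dz": 0.01,"ax": 0,"ay": 0,"az": 0,"jaw": -0.1}
  ]
}}

```text
t: 4.78
tcp_pos: [0.5512, 0.247, 0.172]
eef_rot: [0.663, 0.749, -0.002, -0.002]
force: [-0.4, -1.0, 0.2]
finger_gap: 0.0468
grasp_force: 0.0
```

```bash
python3 - <<'E'
from h import *
print(now()); s,o=look("w3.png",["lock_knob","lock_pivot"])
for c in ("scene","side"):
    optics.camera(c); print(c,[(q["location"].round(4) if hasattr(q["location"],"round") else q["location"],q["score"]) for q in spotter.mark_of(c,"lock_knob")[:1]])
E
```

```text
(array([0.55123146, 0.24704401, 0.1720016 ]), np.float64(1.6928997981685316))
lock_knob [([0.5508, 0.2418, 0.1101], 0.69)]
lock_pivot [([0.5641, 0.1568, 0.1138], 0.63)]
scene [([0.5538, 0.2469, 0.1133], 0.7)]
side [([0.5553, 0.249, 0.1135], 0.85)]
```

View pics/w3.png

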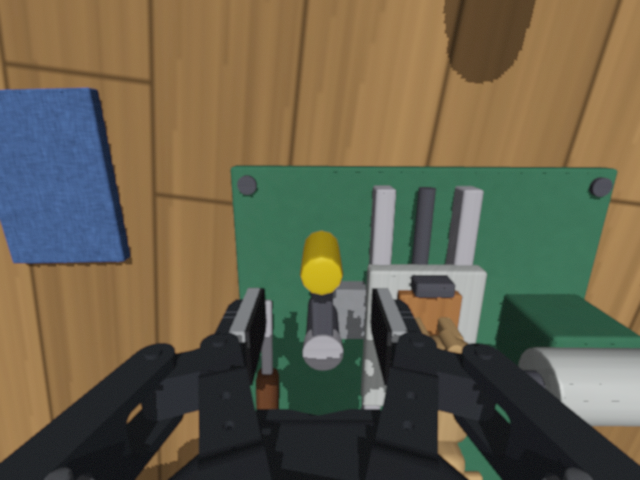

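The knob at (321,262) sits between the fingers at about (250,320) and (388,320). I'll descend and grip it.

Call:
{"api": "send_rows", "payload": {
  "targets": [
    {"dx": 0,"dy": 0,"dz": 0.05,"ax": 0,"ay": 0,"az": 0,"jaw": -0.1},
    {"dx": 0,"dy": 0,"dz": 0.05,"ax": 0,"ay": 0,"az": 0,"jaw": -0.1},
    {"dx": 0,"dy": 0,"dz": 0.046,"ax": 0,"ay": 0,"az": 0,"jaw": -0.1},
    {"dx": 0,"dy": 0,"dz": 0,"ax": 0,"ay": 0,"az": 0,"jaw": 1},
    {"dx": 0,"dy": 0,"dz": 0,"ax": 0,"ay": 0,"az": 0,"jaw": 1},
    {"dx": 0,"dy": 0,"dz": 0,"ax": 0,"ay": 0,"az": 0,"jaw": 1}
  ],
  "newtons": 30
}}

```text
t: 5.88
tcp_pos: [0.5529, 0.2452, 0.1021]
eef_rot: [0.664, 0.748, -0.0, 0.0]
force: [0.3, -1.7, -6.6]
finger_gap: 0.0231
grasp_force: 31.0
```

Call:
{"api": "send_rows", "payload": {
  "targets": [
    {"dx": -0.0008,"dy": -0.017,"dz": 0,"ax": 0,"ay": 0,"az": -0.0159,"jaw": 1},
    {"dx": -0.0008,"dy": -0.017,"dz": 0,"ax": 0,"ay": 0,"az": -0.0159,"jaw": 1},
    {"dx": -0.0008,"dy": -0.017,"dz": 0,"ax": 0,"ay": 0,"az": -0.0159,"jaw": 1},
    {"dx": -0.0008,"dy": -0.017,"dz": 0,"ax": 0,"ay": 0,"az": -0.0159,"jaw": 1},
    {"dx": -0.0008,"dy": -0.017,"dz": 0,"ax": 0,"ay": 0,"az": -0.0159,"jaw": 1},
    {"dx": -0.0008,"dy": -0.017,"dz": 0,"ax": 0,"ay": 0,"az": -0.0159,"jaw": 1},
    {"dx": -0.0008,"dy": -0.017,"dz": 0,"ax": 0,"ay": 0,"az": -0.0159,"jaw": 1},
    {"dx": -0.0008,"dy": -0.017,"dz": 0,"ax": 0,"ay": 0,"az": -0.0159,"jaw": 1}
  ]
}}

```text
t: 6.88
tcp_pos: [0.4969, 0.2116, 0.1022]
eef_rot: [0.319, 0.948, -0.0, 0.002]
force: [9.8, -4.0, -14.2]
finger_gap: 0.0234
grasp_force: 30.4
```

Call:
{"api": "send_rows", "payload": {
  "targets": [
    {"dx": -0.0008,"dy": -0.017,"dz": 0,"ax": 0,"ay": 0,"az": -0.0159,"jaw": 1},
    {"dx": -0.0008,"dy": -0.017,"dz": 0,"ax": 0,"ay": 0,"az": -0.0159,"jaw": 1}
  ]
}}

```text
t: 7.12
tcp_pos: [0.4894, 0.1986, 0.1024]
eef_rot: [0.223, 0.975, 0.002, 0.004]
force: [20.3, 25.0, -22.4]
finger_gap: 0.0229
grasp_force: 31.6
```

Call:
{"api": "send_rows", "payload": {
  "targets": [
    {"dx": 0,"dy": -0.004,"dz": -0.004,"ax": 0,"ay": 0,"az": -0.0032,"jaw": 1},
    {"dx": 0,"dy": 0,"dz": 0,"ax": 0,"ay": 0,"az": 0,"jaw": 1}
  ]
}}

```text
t: 7.38
tcp_pos: [0.4889, 0.1991, 0.1033]
eef_rot: [0.215, 0.977, 0.004, 0.004]
force: [20.2, 14.0, -29.6]
finger_gap: 0.0235
grasp_force: 32.2
```

Call:
{"api": "send_rows", "payload": {
  "targets": [
    {"dx": 0,"dy": 0,"dz": 0,"ax": 0,"ay": 0,"az": 0,"jaw": -0.1},
    {"dx": 0,"dy": 0,"dz": 0,"ax": 0,"ay": 0,"az": 0,"jaw": -0.1},
    {"dx": 0,"dy": 0,"dz": -0.08,"ax": 0,"ay": 0,"az": 0,"jaw": -0.1},
    {"dx": 0,"dy": 0,"dz": -0.12,"ax": 0,"ay": 0,"az": 0,"jaw": -0.1}
  ]
}}

```text
t: 7.88
tcp_pos: [0.4843, 0.1965, 0.2044]
eef_rot: [0.214, 0.977, -0.001, -0.001]
force: [1.2, 0.0, 0.7]
finger_gap: 0.0473
grasp_force: 0.0
```

```bash
python3 - <<'E'
from h import *
print(now()); s,o=look("w4.png",["lock_knob","lock_pivot"])
for c in ("scene","side"):
    optics.camera(c); print(c,[(np.round(spotter.mark_of(c,n)[0]["location"],4)) for n in ("lock_knob","lock_pivot","handle","crank_axis","mark")])
print(sensors.sense()["t"])
a=line([.579,.0155,.20],1.69,6); rows(a,-.1)
E
```

```text
(array([0.48432115, 0.19645747, 0.20440464]), np.float64(2.709506354638284))
lock_knob [([0.4889, 0.1954, 0.111], 0.91)]
lock_pivot [([0.5612, 0.1605, 0.112], 0.81)]
scene [array([0.4883, 0.2013, 0.1126]), array([0.5609, 0.1631, 0.1092]), array([0.5763, 0.0171, 0.1218]), array([ 0.5749, -0.047 ,  0.1178]), array([ 0.6458, -0.0418,  0.1207])]
side [array([0.4874, 0.2048, 0.112 ]), array([0.5604, 0.1644, 0.1118]), array([0.578 , 0.0147, 0.1211]), array([ 0.5776, -0.047 ,  0.1192]), array([ 0.6469, -0.0436,  0.12  ])]
8.625
{"dx":-0.0536,"dy":-0.0418,"dz":0.0012,"az":0.0270,"jaw":-0.1},
{"dx":-0.0599,"dy":-0.0321,"dz":0.0012,"az":0.0270,"jaw":-0.1},
{"dx":-0.0645,"dy":-0.0215,"dz":0.0012,"az":0.0270,"jaw":-0.1},
{"dx":-0.0672,"dy":-0.0103,"dz":0.0012,"az":0.0270,"jaw":-0.1},
{"dx":-0.0680,"dy":0.0012,"dz":0.0012,"az":0.0270,"jaw":-0.1},
{"dx":-0.0668,"dy":0.0127,"dz":0.0012,"az":0.0270,"jaw":-0.1},
```

Call:
{"api": "send_rows", "payload": {
  "targets": [
    {"dx": -0.0536,"dy": -0.0418,"dz": 0,"ax": 0,"ay": 0,"az": 0.027,"jaw": -0.1},
    {"dx": -0.06,"dy": -0.032,"dz": 0,"ax": 0,"ay": 0,"az": 0.027,"jaw": -0.1},
    {"dx": -0.0645,"dy": -0.0215,"dz": 0,"ax": 0,"ay": 0,"az": 0.027,"jaw": -0.1},
    {"dx": -0.067,"dy": -0.0103,"dz": 0,"ax": 0,"ay": 0,"az": 0.027,"jaw": -0.1},
    {"dx": -0.068,"dy": 0.0012,"dz": 0,"ax": 0,"ay": 0,"az": 0.027,"jaw": -0.1},
    {"dx": -0.067,"dy": 0.0127,"dz": 0,"ax": 0,"ay": 0,"az": 0.027,"jaw": -0.1},
    {"dx": 0,"dy": 0,"dz": 0.04,"ax": 0,"ay": 0,"az": 0,"jaw": -0.1},
    {"dx": 0,"dy": 0,"dz": 0,"ax": 0,"ay": 0,"az": 0,"jaw": -0.1}
  ]
}}

```text
t: 9.62
tcp_pos: [0.5781, 0.0155, 0.1821]
eef_rot: [0.663, 0.748, -0.001, -0.002]
force: [-0.0, 0.7, -0.7]
finger_gap: 0.0469
grasp_force: 0.0
```

```bash
python3 - <<'E'
from h import *
print(now()); s,o=look("w5.png",["handle","crank_axis","mark"])
E
```

```text
(array([0.57807877, 0.01553978, 0.18214749]), np.float64(1.6912439850310776))
handle [([0.5778, 0.0175, 0.1229], 0.77)]
crank_axis [([0.5835, -0.0445, 0.1186], 0.66)]
mark []
```

View pics/w5.png

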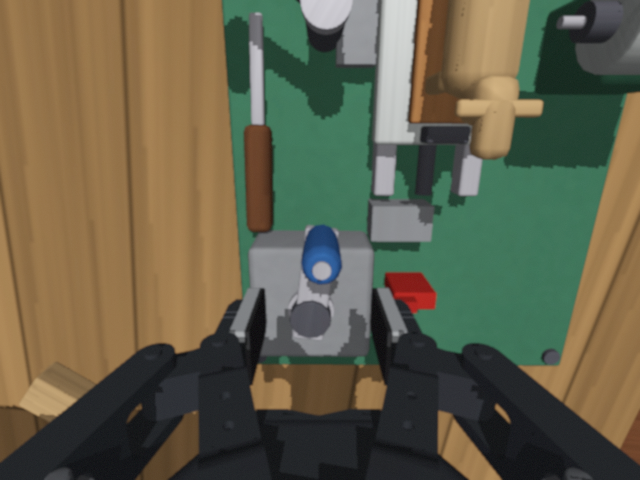

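The blue handle at (321,255) is midway between the fingers, and the hub is at (312,320). I'll descend and grip.

Call:
{"api": "send_rows", "payload": {
  "targets": [
    {"dx": 0,"dy": 0,"dz": 0.055,"ax": 0,"ay": 0,"az": 0,"jaw": -0.1},
    {"dx": 0,"dy": 0,"dz": 0.055,"ax": 0,"ay": 0,"az": 0,"jaw": -0.1},
    {"dx": 0,"dy": 0,"dz": 0.05,"ax": 0,"ay": 0,"az": 0,"jaw": -0.1},
    {"dx": 0,"dy": 0,"dz": 0,"ax": 0,"ay": 0,"az": 0,"jaw": 1},
    {"dx": 0,"dy": 0,"dz": 0,"ax": 0,"ay": 0,"az": 0,"jaw": 1},
    {"dx": 0,"dy": 0,"dz": 0,"ax": 0,"ay": 0,"az": 0,"jaw": 1}
  ],
  "newtons": 40
}}

```text
t: 10.58
tcp_pos: [0.5792, 0.016, 0.1042]
eef_rot: [0.663, 0.749, 0.0, -0.0]
force: [-0.2, 1.3, -8.2]
finger_gap: 0.0228
grasp_force: 40.3
```

```bash
cat > c.py <<'E'
from h import *
import sys
C=np.array([.5795,-.0475]); 
def arc(a0,a1,n,pos=None,z=0):
    p,y=now()
    path=[(np.r_[C+.065*np.array([np.cos(a),np.sin(a)]),0],y) for a in np.linspace(a0,a1,n+1)]
    path[0]=(np.r_[p[:2],0],y); rows(path,1)
E
python3 - <<'E'
from c import *
p,y=now(); d=p[:2]-C; a=np.arctan2(d[1],d[0]); print(p,y,np.linalg.norm(d),a)
arc(a,a-4*np.pi/8*1.0,8)   # a quarter turn
E
```

```text
[0.57920944 0.01600022 0.10420947] 1.6919892382160868 0.0635008846318152 1.5753719933497683
{"dx":-0.0025,"dy":0.0252,"dz":0.0000,"az":-0.0000,"jaw":1},
{"dx":-0.0102,"dy":0.0234,"dz":0.0000,"az":-0.0000,"jaw":1},
{"dx":-0.0145,"dy":0.0209,"dz":0.0000,"az":-0.0000,"jaw":1},
{"dx":-0.0183,"dy":0.0177,"dz":0.0000,"az":-0.0000,"jaw":1},
{"dx":-0.0214,"dy":0.0138,"dz":0.0000,"az":-0.0000,"jaw":1},
{"dx":-0.0237,"dy":0.0093,"dz":0.0000,"az":-0.0000,"jaw":1},
{"dx":-0.0251,"dy":0.0045,"dz":0.0000,"az":-0.0000,"jaw":1},
{"dx":-0.0255,"dy":-0.0005,"dz":0.0000,"az":-0.0000,"jaw":1},
```

Call:
{"api": "send_rows", "payload": {
  "targets": [
    {"dx": -0.0025,"dy": 0.025,"dz": 0,"ax": 0,"ay": 0,"az": 0,"jaw": 1},
    {"dx": -0.0102,"dy": 0.0234,"dz": 0,"ax": 0,"ay": 0,"az": 0,"jaw": 1},
    {"dx": -0.0145,"dy": 0.0209,"dz": 0,"ax": 0,"ay": 0,"az": 0,"jaw": 1},
    {"dx": -0.0183,"dy": 0.0177,"dz": 0,"ax": 0,"ay": 0,"az": 0,"jaw": 1}
  ]
}}

```text
t: 11.08
tcp_pos: [0.6249, -0.0022, 0.1041]
eef_rot: [0.663, 0.749, -0.001, -0.001]
force: [-7.8, -1.6, -1.0]
finger_gap: 0.0229
grasp_force: 41.0
```

Call:
{"api": "send_rows", "payload": {
  "targets": [
    {"dx": -0.0214,"dy": 0.0138,"dz": 0,"ax": 0,"ay": 0,"az": 0,"jaw": 1},
    {"dx": -0.0237,"dy": 0.0093,"dz": 0,"ax": 0,"ay": 0,"az": 0,"jaw": 1},
    {"dx": 0,"dy": 0,"dz": 0,"ax": 0,"ay": 0,"az": 0,"jaw": 1}
  ]
}}

```text
t: 11.45
tcp_pos: [0.6396, -0.0241, 0.1041]
eef_rot: [0.663, 0.748, -0.001, 0.0]
force: [-2.6, -4.8, -3.5]
finger_gap: 0.023
grasp_force: 40.7
```

```bash
python3 - <<'E'
from c import *
p,y=now(); d=p[:2]-C; a=np.arctan2(d[1],d[0]); print(p,y,np.linalg.norm(d),a,sensors.sense()["force"])
s,o=look("w6.png",["handle","crank_axis","mark","blank"])
for c in ("scene","side"):
    cv2.imwrite(f"pics/{c}1.png",optics.camera(c)["img"]); 
    for n in ("handle","crank_axis","mark","blank"): print(c,n,[(np.round(q["location"],4).tolist(),round(q["score"],2)) for q in spotter.mark_of(c,n)[:1]])
E
```

```text
[ 0.63964997 -0.02414328  0.10414401] 1.6911702190850488 0.06452561334109011 0.3703866783658115 [-2.61966864 -4.83536941 -3.53366367]
handle [([0.6401, -0.0228, 0.1239], 0.93)]
crank_axis [([0.5778, -0.0437, 0.1184], 0.74)]
mark [([0.6461, -0.0387, 0.1199], 0.97)]
blank []
scene handle [([0.6408, -0.0208, 0.1189], 0.93)]
scene crank_axis [([0.5733, -0.0471, 0.1179], 0.86)]
scene mark [([0.6447, -0.0403, 0.1205], 0.81)]
scene blank [([0.6469, 0.1585, 0.1118], 0.82)]
side handle [([0.3156, 0.2467, 0.0075], 0.62)]
side crank_axis [([0.5799, -0.0496, 0.121], 0.87)]
side mark []
side blank [([0.6464, 0.1622, 0.1101], 0.86)]
```

```bash
python3 - <<'E'
from c import *
arc(.37,.117,1); print()
p,y=now(); m=.117
path=[(np.r_[.065*np.cos(a),.065*np.sin(a),0],y) for a in m-np.arange(17)*np.pi/8]; rows(path,1)
E
```

```text
{"dx":-0.0331,"dy":0.0051,"dz":0.0000,"az":-0.0000,"jaw":1},

{"dx":-0.0497,"dy":-0.0101,"dz":0.0000,"az":-0.0000,"jaw":1},
{"dx":-0.0421,"dy":-0.0284,"dz":0.0000,"az":-0.0000,"jaw":1},
{"dx":-0.0280,"dy":-0.0423,"dz":0.0000,"az":-0.0000,"jaw":1},
{"dx":-0.0097,"dy":-0.0498,"dz":0.0000,"az":-0.0000,"jaw":1},
{"dx":0.0101,"dy":-0.0497,"dz":0.0000,"az":-0.0000,"jaw":1},
{"dx":0.0284,"dy":-0.0421,"dz":0.0000,"az":-0.0000,"jaw":1},
{"dx":0.0423,"dy":-0.0280,"dz":0.0000,"az":-0.0000,"jaw":1},
{"dx":0.0498,"dy":-0.0097,"dz":0.0000,"az":-0.0000,"jaw":1},
{"dx":0.0497,"dy":0.0101,"dz":0.0000,"az":-0.0000,"jaw":1},
{"dx":0.0421,"dy":0.0284,"dz":0.0000,"az":-0.0000,"jaw":1},
{"dx":0.0280,"dy":0.0423,"dz":0.0000,"az":-0.0000,"jaw":1},
{"dx":0.0097,"dy":0.0498,"dz":0.0000,"az":-0.0000,"jaw":1},
{"dx":-0.0101,"dy":0.0497,"dz":0.0000,"az":-0.0000,"jaw":1},
{"dx":-0.0284,"dy":0.0421,"dz":0.0000,"az":-0.0000,"jaw":1},
{"dx":-0.0423,"dy":0.0280,"dz":0.0000,"az":-0.0000,"jaw":1},
{"dx":-0.0498,"dy":0.0097,"dz":0.0000,"az":-0.0000,"jaw":1},
```

Call:
{"api": "send_rows", "payload": {
  "targets": [
    {"dx": -0.0331,"dy": 0.005,"dz": 0,"ax": 0,"ay": 0,"az": 0,"jaw": 1},
    {"dx": -0.0497,"dy": -0.01,"dz": 0,"ax": 0,"ay": 0,"az": 0,"jaw": 1},
    {"dx": -0.0421,"dy": -0.0284,"dz": 0,"ax": 0,"ay": 0,"az": 0,"jaw": 1},
    {"dx": -0.028,"dy": -0.0423,"dz": 0,"ax": 0,"ay": 0,"az": 0,"jaw": 1},
    {"dx": -0.0098,"dy": -0.0498,"dz": 0,"ax": 0,"ay": 0,"az": 0,"jaw": 1}
  ]
}}

```text
t: 12.82
tcp_pos: [0.5886, -0.1134, 0.1042]
eef_rot: [0.663, 0.748, 0.001, 0.003]
force: [3.2, 2.1, -7.5]
finger_gap: 0.0231
grasp_force: 40.5
```

Call:
{"api": "send_rows", "payload": {
  "targets": [
    {"dx": 0.01,"dy": -0.0497,"dz": 0,"ax": 0,"ay": 0,"az": 0,"jaw": 1},
    {"dx": 0.0284,"dy": -0.0421,"dz": 0,"ax": 0,"ay": 0,"az": 0,"jaw": 1},
    {"dx": 0.0423,"dy": -0.028,"dz": 0,"ax": 0,"ay": 0,"az": 0,"jaw": 1},
    {"dx": 0.0498,"dy": -0.0098,"dz": 0,"ax": 0,"ay": 0,"az": 0,"jaw": 1}
  ]
}}

```text
t: 13.32
tcp_pos: [0.5147, -0.0559, 0.1043]
eef_rot: [0.664, 0.748, -0.001, 0.002]
force: [8.3, -3.5, -14.0]
finger_gap: 0.0227
grasp_force: 40.8
```

Call:
{"api": "send_rows", "payload": {
  "targets": [
    {"dx": 0.0497,"dy": 0.01,"dz": 0,"ax": 0,"ay": 0,"az": 0,"jaw": 1},
    {"dx": 0.0421,"dy": 0.0284,"dz": 0,"ax": 0,"ay": 0,"az": 0,"jaw": 1},
    {"dx": 0.028,"dy": 0.0423,"dz": 0,"ax": 0,"ay": 0,"az": 0,"jaw": 1},
    {"dx": 0.0098,"dy": 0.0498,"dz": 0,"ax": 0,"ay": 0,"az": 0,"jaw": 1},
    {"dx": -0.01,"dy": 0.0497,"dz": 0,"ax": 0,"ay": 0,"az": 0,"jaw": 1},
    {"dx": -0.0284,"dy": 0.0421,"dz": 0,"ax": 0,"ay": 0,"az": 0,"jaw": 1},
    {"dx": -0.0423,"dy": 0.028,"dz": 0,"ax": 0,"ay": 0,"az": 0,"jaw": 1},
    {"dx": -0.0498,"dy": 0.0098,"dz": 0,"ax": 0,"ay": 0,"az": 0,"jaw": 1}
  ]
}}

```text
t: 14.32
tcp_pos: [0.6439, -0.0391, 0.104]
eef_rot: [0.663, 0.749, -0.0, -0.001]
force: [-11.5, 2.7, 2.1]
finger_gap: 0.0231
grasp_force: 42.5
```

Call:
{"api": "send_rows", "payload": {
  "targets": [
    {"dx": -0.0497,"dy": -0.01,"dz": 0,"ax": 0,"ay": 0,"az": 0,"jaw": 1},
    {"dx": -0.0421,"dy": -0.0284,"dz": 0,"ax": 0,"ay": 0,"az": 0,"jaw": 1},
    {"dx": -0.028,"dy": -0.0423,"dz": 0,"ax": 0,"ay": 0,"az": 0,"jaw": 1},
    {"dx": -0.0098,"dy": -0.0498,"dz": 0,"ax": 0,"ay": 0,"az": 0,"jaw": 1},
    {"dx": 0.01,"dy": -0.0497,"dz": 0,"ax": 0,"ay": 0,"az": 0,"jaw": 1},
    {"dx": 0.0284,"dy": -0.0421,"dz": 0,"ax": 0,"ay": 0,"az": 0,"jaw": 1},
    {"dx": 0.0423,"dy": -0.028,"dz": 0,"ax": 0,"ay": 0,"az": 0,"jaw": 1},
    {"dx": 0.0498,"dy": -0.0098,"dz": 0,"ax": 0,"ay": 0,"az": 0,"jaw": 1}
  ]
}}

```text
t: 15.32
tcp_pos: [0.5147, -0.0559, 0.1043]
eef_rot: [0.664, 0.748, -0.001, 0.002]
force: [8.0, -3.7, -13.7]
finger_gap: 0.0232
grasp_force: 41.2
```

Call:
{"api": "send_rows", "payload": {
  "targets": [
    {"dx": 0.0497,"dy": 0.01,"dz": 0,"ax": 0,"ay": 0,"az": 0,"jaw": 1},
    {"dx": 0.0421,"dy": 0.0284,"dz": 0,"ax": 0,"ay": 0,"az": 0,"jaw": 1},
    {"dx": 0.028,"dy": 0.0423,"dz": 0,"ax": 0,"ay": 0,"az": 0,"jaw": 1},
    {"dx": 0.0098,"dy": 0.0498,"dz": 0,"ax": 0,"ay": 0,"az": 0,"jaw": 1}
  ]
}}

```text
t: 15.82
tcp_pos: [0.5726, 0.0161, 0.1041]
eef_rot: [0.663, 0.749, -0.002, 0.002]
force: [-2.5, -16.9, -6.4]
finger_gap: 0.0228
grasp_force: 42.0
```

Call:
{"api": "send_rows", "payload": {
  "targets": [
    {"dx": -0.01,"dy": 0.0497,"dz": 0,"ax": 0,"ay": 0,"az": 0,"jaw": 1},
    {"dx": -0.0284,"dy": 0.0421,"dz": 0,"ax": 0,"ay": 0,"az": 0,"jaw": 1},
    {"dx": -0.0423,"dy": 0.028,"dz": 0,"ax": 0,"ay": 0,"az": 0,"jaw": 1},
    {"dx": -0.0498,"dy": 0.0098,"dz": 0,"ax": 0,"ay": 0,"az": 0,"jaw": 1}
  ]
}}

```text
t: 16.32
tcp_pos: [0.644, -0.0391, 0.104]
eef_rot: [0.663, 0.749, -0.0, -0.001]
force: [-10.4, 2.3, 1.5]
finger_gap: 0.0231
grasp_force: 42.7
```

Call:
{"api": "send_rows", "payload": {
  "targets": [
    {"dx": -0.0497,"dy": -0.01,"dz": 0,"ax": 0,"ay": 0,"az": 0,"jaw": 1},
    {"dx": -0.0421,"dy": -0.0284,"dz": 0,"ax": 0,"ay": 0,"az": 0,"jaw": 1},
    {"dx": -0.028,"dy": -0.0423,"dz": 0,"ax": 0,"ay": 0,"az": 0,"jaw": 1},
    {"dx": -0.0098,"dy": -0.0498,"dz": 0,"ax": 0,"ay": 0,"az": 0,"jaw": 1}
  ]
}}

```text
t: 16.82
tcp_pos: [0.5886, -0.1134, 0.1042]
eef_rot: [0.663, 0.748, 0.001, 0.003]
force: [3.1, 3.1, -8.2]
finger_gap: 0.0231
grasp_force: 41.7
```

Call:
{"api": "send_rows", "payload": {
  "targets": [
    {"dx": 0.01,"dy": -0.0497,"dz": 0,"ax": 0,"ay": 0,"az": 0,"jaw": 1},
    {"dx": 0.0284,"dy": -0.0421,"dz": 0,"ax": 0,"ay": 0,"az": 0,"jaw": 1},
    {"dx": 0.0423,"dy": -0.028,"dz": 0,"ax": 0,"ay": 0,"az": 0,"jaw": 1},
    {"dx": 0.0498,"dy": -0.0098,"dz": 0,"ax": 0,"ay": 0,"az": 0,"jaw": 1},
    {"dx": 0.0497,"dy": 0.01,"dz": 0,"ax": 0,"ay": 0,"az": 0,"jaw": 1},
    {"dx": 0.0421,"dy": 0.0284,"dz": 0,"ax": 0,"ay": 0,"az": 0,"jaw": 1},
    {"dx": 0.028,"dy": 0.0423,"dz": 0,"ax": 0,"ay": 0,"az": 0,"jaw": 1},
    {"dx": 0.0098,"dy": 0.0498,"dz": 0,"ax": 0,"ay": 0,"az": 0,"jaw": 1}
  ]
}}

```text
t: 17.82
tcp_pos: [0.5726, 0.0161, 0.1041]
eef_rot: [0.663, 0.749, -0.002, 0.002]
force: [-1.9, -18.3, -6.1]
finger_gap: 0.023
grasp_force: 42.1
```

Call:
{"api": "send_rows", "payload": {
  "targets": [
    {"dx": -0.01,"dy": 0.0497,"dz": 0,"ax": 0,"ay": 0,"az": 0,"jaw": 1},
    {"dx": -0.0284,"dy": 0.0421,"dz": 0,"ax": 0,"ay": 0,"az": 0,"jaw": 1}
  ]
}}

```text
t: 18.08
tcp_pos: [0.6194, 0.0028, 0.104]
eef_rot: [0.663, 0.749, -0.002, -0.0]
force: [-13.2, -9.4, 2.6]
finger_gap: 0.023
grasp_force: 42.7
```

Call:
{"api": "send_rows", "payload": {
  "targets": [
    {"dx": -0.0423,"dy": 0.028,"dz": 0,"ax": 0,"ay": 0,"az": 0,"jaw": 1},
    {"dx": -0.0498,"dy": 0.0098,"dz": 0,"ax": 0,"ay": 0,"az": 0,"jaw": 1},
    {"dx": 0,"dy": 0,"dz": 0,"ax": 0,"ay": 0,"az": 0,"jaw": 1}
  ]
}}

```text
t: 18.45
tcp_pos: [0.6442, -0.0417, 0.1041]
eef_rot: [0.664, 0.748, -0.001, 0.0]
force: [-4.6, -3.6, -3.3]
finger_gap: 0.0231
grasp_force: 42.4
```

```bash
python3 - <<'E'
from c import *
P=np.array([[.5886,-.1134],[.5147,-.0559],[.6439,-.0391],[.5726,.0161],[.6194,.0028]])
from scipy.optimize import least_squares
f=least_squares(lambda v:np.linalg.norm(P-v[:2],axis=1)-v[2],[.58,-.048,.065]); print(f.x,f.fun)
p,y=now(); d=p[:2]-f.x[:2]; print(p,np.arctan2(d[1],d[0]),sensors.sense()["force"])
s=sensors.sense();o=optics.camera("wrist"); cv2.imwrite("pics/w7.png",cv2.resize(o["img"][150:420,180:540],None,fx=2.2,fy=2.2))
for n in ("handle","crank_axis","mark"): print(n,[(np.round(q["location"],4).tolist(),round(q["score"],2)) for q in mid(n)[:1]])
for c in ("scene","side"):
    o=optics.camera(c); cv2.imwrite(f"pics/{c}2.png",o["img"])
    for n in ("handle","crank_axis","mark","blank"): print(c,n,[(np.round(q["location"],4).tolist(),round(q["score"],2)) for q in spotter.mark_of(c,n)[:1]])
E
```

```text
[ 0.57947463 -0.04878306  0.06520939] [ 4.87166403e-05 -4.49591831e-05 -6.04093801e-05  3.68518072e-05
  1.98001441e-05]
[ 0.64415387 -0.04174097  0.10412733] 0.10844994704216936 [-4.55393142 -3.55904741 -3.30609457]
handle [([0.6442, -0.0418, 0.1206], 0.68)]
crank_axis [([0.5772, -0.0442, 0.118], 0.57)]
mark [([0.6439, -0.0393, 0.1164], 0.59)]
scene handle [([0.6138, 0.0468, -0.0028], 0.61)]
scene crank_axis [([0.5742, -0.0484, 0.1172], 0.6)]
scene mark [([0.6457, -0.0424, 0.1216], 0.86)]
scene blank [([0.6475, 0.1665, 0.1103], 0.65)]
side handle [([0.6458, -0.0394, 0.1226], 0.92)]
side crank_axis [([0.5795, -0.0474, 0.1205], 0.76)]
side mark [([0.6478, -0.0402, 0.1189], 0.9)]
side blank [([0.6463, 0.1667, 0.1098], 0.63)]
```

View pics/w7.png

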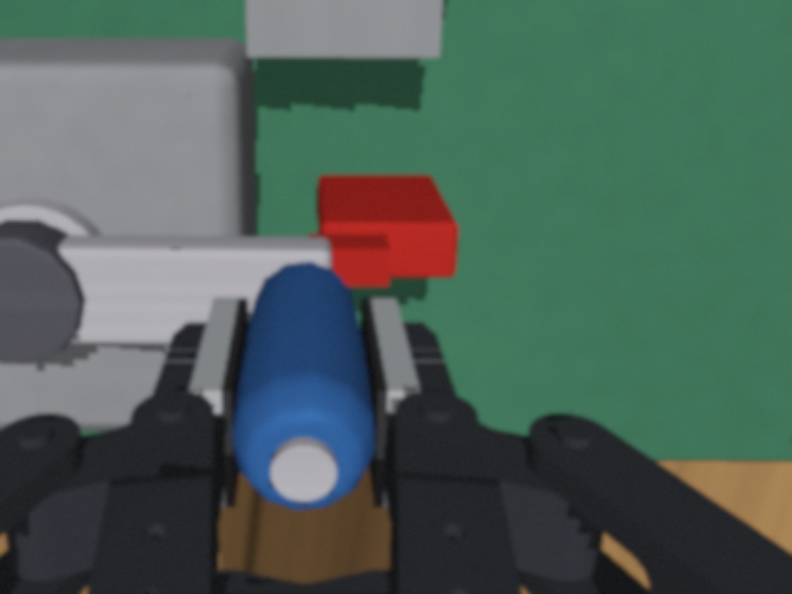

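Seen from the wrist, the crank bar lines up with the red block at (385,240) and the grip is on the handle. The fitted circle puts the crank within 0.01 rad of the mark, and the blank has moved about 6 mm. I'll release and lift.

Call:
{"api": "send_rows", "payload": {
  "targets": [
    {"dx": 0,"dy": 0,"dz": 0,"ax": 0,"ay": 0,"az": 0,"jaw": 0.12},
    {"dx": 0,"dy": 0,"dz": 0,"ax": 0,"ay": 0,"az": 0,"jaw": 0.12},
    {"dx": 0,"dy": 0,"dz": -0.08,"ax": 0,"ay": 0,"az": 0,"jaw": 0.12},
    {"dx": 0,"dy": 0,"dz": -0.12,"ax": 0,"ay": 0,"az": 0,"jaw": 0.12},
    {"dx": 0,"dy": 0,"dz": -0.04,"ax": 0,"ay": 0,"az": 0,"jaw": -0.1}
  ]
}}

```text
t: 19.77
tcp_pos: [0.6469, -0.0393, 0.2304]
eef_rot: [0.663, 0.749, 0.003, 0.005]
force: [0.2, -0.5, 0.4]
finger_gap: 0.047
grasp_force: 0.0
```

```bash
python3 - <<'E'
from h import *
print(now(),sensors.sense()["t"])
s,o=look("w8.png",["handle","crank_axis","mark","lock_knob","lock_pivot"])
for c in ("scene","side"):
    o=optics.camera(c)
    for n in ("handle","mark","blank"): print(c,n,[(np.round(q["location"],4).tolist(),round(q["score"],2)) for q in spotter.mark_of(c,n)[:1]])
rows(line([.4883,.2,.20],2.70,8),-.1)
E
```

```text
(array([ 0.64688184, -0.0393357 ,  0.23039174]), np.float64(1.6921359410326402)) 19.775
handle []
crank_axis [([0.5825, -0.0454, 0.1184], 0.57)]
mark [([0.6422, -0.0381, 0.1151], 0.65)]
lock_knob []
lock_pivot [([0.6088, 0.049, 0.0041], 0.72)]
scene handle [([0.6435, -0.0402, 0.1236], 0.59)]
scene mark [([0.6465, -0.0401, 0.1228], 0.78)]
scene blank [([0.6482, 0.1656, 0.1145], 0.78)]
side handle []
side mark [([0.6457, -0.0442, 0.1204], 0.62)]
side blank [([0.6452, 0.1661, 0.1113], 0.71)]
{"dx":0.0640,"dy":-0.0314,"dz":0.0059,"az":-0.0201,"jaw":-0.1},
{"dx":0.0674,"dy":-0.0231,"dz":0.0059,"az":-0.0201,"jaw":-0.1},
{"dx":0.0698,"dy":-0.0144,"dz":0.0059,"az":-0.0201,"jaw":-0.1},
{"dx":0.0710,"dy":-0.0056,"dz":0.0059,"az":-0.0201,"jaw":-0.1},
{"dx":0.0712,"dy":0.0034,"dz":0.0059,"az":-0.0201,"jaw":-0.1},
{"dx":0.0702,"dy":0.0123,"dz":0.0059,"az":-0.0201,"jaw":-0.1},
{"dx":0.0681,"dy":0.0211,"dz":0.0059,"az":-0.0201,"jaw":-0.1},
{"dx":0.0649,"dy":0.0294,"dz":0.0059,"az":-0.0201,"jaw":-0.1},
```

View pics/w8.png

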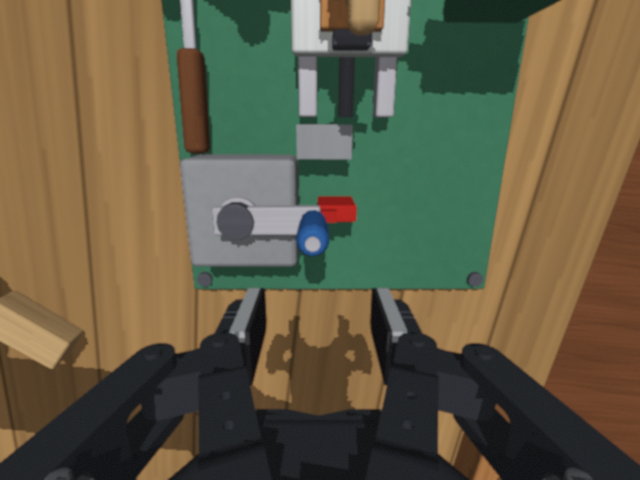

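The handle at (312,235) is free and the arm points at the red block (336,210). I'll check the alignment numerically using depth.

```bash
python3 - <<'E'
from h import *
s=sensors.sense(); o=optics.camera("wrist"); im=o["img"]; K=o["camera_matrix"]; Z=o["range_z"]
v,u=np.mgrid[:480,:640]; pc=np.stack([(u-K[0,2])/K[0,0]*Z,(v-K[1,2])/K[1,1]*Z,Z],-1)
T=o["T_tool_cam"]; W=R.from_quat(s["eef_rot"]).as_matrix(); P=(pc@T[:3,:3].T+T[:3,3])@W.T+s["tcp_pos"]
h=cv2.cvtColor(im,cv2.COLOR_BGR2HSV)
box=np.zeros((480,640),bool); box[150:275,180:370]=1
arm=box&(abs(P[...,2]-.090)<.004)&(h[...,1]<60)
for nm,m in (("arm",arm),("red",box&(abs(P[...,2]-.072)<.004)&(hsv(im,(0,150,60),(8,255,255))>0))):
    q=P[m][:,:2].astype(np.float32); r=cv2.minAreaRect(q); print(nm,m.sum(),q.mean(0),r, np.median(P[m][:,2]))
    c,sn=np.cos(.117),np.sin(.117); qf=(q-[.6103,.045])@np.array([[c,-sn],[sn,c]]); print(np.percentile(qf,[1,50,99],axis=0).round(4).tolist())
g=box&(P[...,2]>.06)&(P[...,2]<.086)&(h[...,1]<60); q=P[g][:,:2].astype(np.float32); print("gearbox",cv2.minAreaRect(q))
# side edges of arm: per x_f bin mid y_f
q=P[arm][:,:2]; qf=(q-[.6103,.045])@np.array([[c,-sn],[sn,c]])
b=[(x,(qf[(abs(qf[:,0]-x)<.002),1].min()+qf[(abs(qf[:,0]-x)<.002),1].max())/2) for x in np.arange(-.02,.012,.004) if (abs(qf[:,0]-x)<.002).sum()>5]; print(np.round(b,4).tolist(), np.polyfit(*np.array(b).T,1))
E
```

```text
arm 2710 [ 0.5960831  -0.04321926] ((0.6033097505569458, -0.04391032084822655), (0.08913683891296387, 0.030477000400424004), 5.064985752105713) 0.08924721458463372
[[-0.0604, -0.1006], [-0.0262, -0.0855], [0.0218, -0.0728]]
red 129 [ 0.6582963 -0.0363698] ((0.65729159116745, -0.037105146795511246), (0.011707459576427937, 0.00970962643623352), 5.568011283874512) 0.0704687869408015
[[0.0316, -0.0919], [0.0384, -0.0863], [0.0428, -0.0822]]
gearbox ((0.5895914435386658, -0.04486272111535072), (0.11985428631305695, 0.09886541217565536), 6.65196418762207)
[[-0.02, -0.0869], [-0.016, -0.0871], [-0.012, -0.0869], [-0.008, -0.0868], [-0.004, -0.0869], [0.0, -0.087], [0.004, -0.087], [0.008, -0.0868]] [ 0.00401587 -0.0868867 ]
```

The arm is in line with the feeder's +x to within about 0.005 rad. Next is the lock lever.

Call:
{"api": "send_rows", "payload": {
  "targets": [
    {"dx": 0.064,"dy": -0.0314,"dz": 0,"ax": 0,"ay": 0,"az": -0.02,"jaw": -0.1},
    {"dx": 0.0674,"dy": -0.0231,"dz": 0,"ax": 0,"ay": 0,"az": -0.02,"jaw": -0.1},
    {"dx": 0.0698,"dy": -0.0144,"dz": 0.006,"ax": 0,"ay": 0,"az": -0.02,"jaw": -0.1},
    {"dx": 0.071,"dy": -0.0056,"dz": 0.006,"ax": 0,"ay": 0,"az": -0.02,"jaw": -0.1},
    {"dx": 0.0712,"dy": 0.0034,"dz": 0.01,"ax": 0,"ay": 0,"az": -0.02,"jaw": -0.1},
    {"dx": 0.07,"dy": 0.0123,"dz": 0.01,"ax": 0,"ay": 0,"az": -0.02,"jaw": -0.1},
    {"dx": 0.068,"dy": 0.0211,"dz": 0.02,"ax": 0,"ay": 0,"az": -0.02,"jaw": -0.1},
    {"dx": 0.065,"dy": 0.0294,"dz": 0.04,"ax": 0,"ay": 0,"az": -0.02,"jaw": -0.1}
  ]
}}

```text
t: 21.52
tcp_pos: [0.4889, 0.2012, 0.1788]
eef_rot: [0.218, 0.976, 0.001, 0.001]
force: [-0.6, -0.3, -0.2]
finger_gap: 0.047
grasp_force: 0.0
```

Call:
{"api": "send_rows", "payload": {
  "targets": [
    {"dx": 0,"dy": 0,"dz": 0,"ax": 0,"ay": 0,"az": 0,"jaw": -0.1}
  ]
}}

```text
t: 21.65
tcp_pos: [0.4863, 0.2015, 0.1763]
eef_rot: [0.219, 0.976, -0.001, -0.002]
force: [0.4, 0.1, 0.1]
finger_gap: 0.0468
grasp_force: 0.0
```

```bash
python3 - <<'E'
from h import *
print(now())
s,o=look("w9.png",["lock_knob","lock_pivot"])
E
```

```text
(array([0.48628411, 0.20152813, 0.17629562]), np.float64(2.700279303982108))
lock_knob [([0.4881, 0.1971, 0.1145], 0.96)]
lock_pivot [([0.5599, 0.1585, 0.1125], 0.92)]
```

View pics/w9.png

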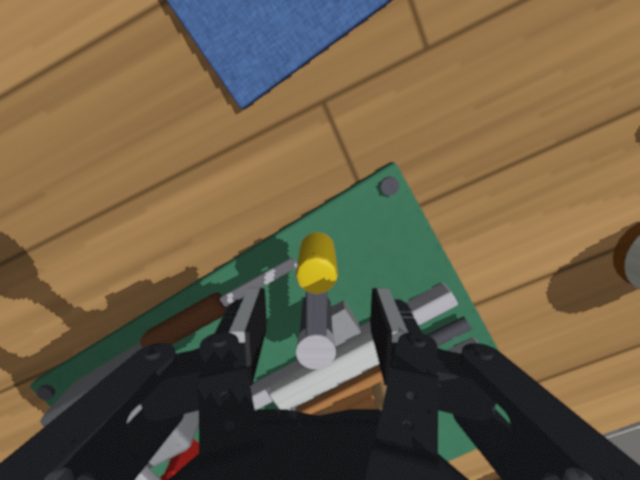

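The knob at (317,262) sits between the fingers and the lever lines up with the tool's x axis, which confirms it is fully open. I'll descend, grip and swing it home.

Call:
{"api": "send_rows", "payload": {
  "targets": [
    {"dx": 0,"dy": 0,"dz": 0.05,"ax": 0,"ay": 0,"az": 0,"jaw": -0.1},
    {"dx": 0,"dy": 0,"dz": 0.05,"ax": 0,"ay": 0,"az": 0,"jaw": -0.1},
    {"dx": 0,"dy": 0,"dz": 0.047,"ax": 0,"ay": 0,"az": 0,"jaw": -0.1},
    {"dx": 0,"dy": 0,"dz": 0,"ax": 0,"ay": 0,"az": 0,"jaw": 1},
    {"dx": 0,"dy": 0,"dz": 0,"ax": 0,"ay": 0,"az": 0,"jaw": 1},
    {"dx": 0,"dy": 0,"dz": 0,"ax": 0,"ay": 0,"az": 0,"jaw": 1}
  ],
  "newtons": 30
}}

```text
t: 22.55
tcp_pos: [0.4891, 0.1994, 0.1048]
eef_rot: [0.221, 0.975, -0.0, 0.0]
force: [1.6, -3.0, -7.7]
finger_gap: 0.0229
grasp_force: 30.6
```

Call:
{"api": "send_rows", "payload": {
  "targets": [
    {"dx": -0.0008,"dy": 0.017,"dz": 0,"ax": 0,"ay": 0,"az": 0.0159,"jaw": 1},
    {"dx": -0.0008,"dy": 0.017,"dz": 0,"ax": 0,"ay": 0,"az": 0.0159,"jaw": 1},
    {"dx": -0.0008,"dy": 0.017,"dz": 0,"ax": 0,"ay": 0,"az": 0.0159,"jaw": 1},
    {"dx": -0.0008,"dy": 0.017,"dz": 0,"ax": 0,"ay": 0,"az": 0.0159,"jaw": 1},
    {"dx": -0.0008,"dy": 0.017,"dz": 0,"ax": 0,"ay": 0,"az": 0.0159,"jaw": 1},
    {"dx": -0.0008,"dy": 0.017,"dz": 0,"ax": 0,"ay": 0,"az": 0.0159,"jaw": 1},
    {"dx": -0.0008,"dy": 0.017,"dz": 0,"ax": 0,"ay": 0,"az": 0.0159,"jaw": 1},
    {"dx": -0.0008,"dy": 0.017,"dz": 0,"ax": 0,"ay": 0,"az": 0.0159,"jaw": 1}
  ]
}}

```text
t: 23.55
tcp_pos: [0.5386, 0.2424, 0.1047]
eef_rot: [0.584, 0.812, -0.002, 0.001]
force: [-0.2, -9.1, -4.1]
finger_gap: 0.023
grasp_force: 30.9
```

Call:
{"api": "send_rows", "payload": {
  "targets": [
    {"dx": -0.0008,"dy": 0.017,"dz": 0,"ax": 0,"ay": 0,"az": 0.0159,"jaw": 1},
    {"dx": -0.0008,"dy": 0.017,"dz": 0,"ax": 0,"ay": 0,"az": 0.0159,"jaw": 1},
    {"dx": 0,"dy": 0,"dz": 0,"ax": 0,"ay": 0,"az": 0,"jaw": 1}
  ]
}}

```text
t: 23.92
tcp_pos: [0.5549, 0.2459, 0.1047]
eef_rot: [0.661, 0.75, -0.002, 0.001]
force: [-1.6, -9.7, -3.5]
finger_gap: 0.0232
grasp_force: 31.2
```

Call:
{"api": "send_rows", "payload": {
  "targets": [
    {"dx": 0,"dy": 0.006,"dz": 0,"ax": 0,"ay": 0,"az": 0.002,"jaw": 1},
    {"dx": 0,"dy": 0,"dz": 0,"ax": 0,"ay": 0,"az": 0,"jaw": 1}
  ]
}}

```text
t: 24.18
tcp_pos: [0.5549, 0.246, 0.1046]
eef_rot: [0.665, 0.747, -0.005, -0.001]
force: [-11.7, -11.9, 4.7]
finger_gap: 0.0232
grasp_force: 32.7
```

Call:
{"api": "send_rows", "payload": {
  "targets": [
    {"dx": 0,"dy": 0.004,"dz": 0,"ax": 0,"ay": 0,"az": 0,"jaw": 1},
    {"dx": 0,"dy": 0,"dz": 0,"ax": 0,"ay": 0,"az": 0,"jaw": 1}
  ]
}}

```text
t: 24.42
tcp_pos: [0.5549, 0.2459, 0.1045]
eef_rot: [0.665, 0.747, -0.007, -0.002]
force: [-19.5, -14.3, 9.4]
finger_gap: 0.0229
grasp_force: 34.6
```

At the stop: the position is unchanged while the force rises. I'll release, lift and check.

Call:
{"api": "send_rows", "payload": {
  "targets": [
    {"dx": 0,"dy": 0,"dz": 0,"ax": 0,"ay": 0,"az": 0,"jaw": -0.1},
    {"dx": 0,"dy": 0,"dz": 0,"ax": 0,"ay": 0,"az": 0,"jaw": -0.1},
    {"dx": 0,"dy": 0,"dz": -0.08,"ax": 0,"ay": 0,"az": 0,"jaw": -0.1},
    {"dx": 0,"dy": 0,"dz": -0.12,"ax": 0,"ay": 0,"az": 0,"jaw": -0.1},
    {"dx": -0.05,"dy": 0,"dz": -0.1,"ax": 0,"ay": 0,"az": 0,"jaw": -0.1},
    {"dx": -0.1,"dy": 0,"dz": -0.07,"ax": 0,"ay": 0,"az": 0,"jaw": -0.1},
    {"dx": -0.1,"dy": 0,"dz": 0,"ax": 0,"ay": 0,"az": 0,"jaw": -0.1},
    {"dx": 0,"dy": 0,"dz": 0,"ax": 0,"ay": 0,"az": 0,"jaw": -0.1}
  ]
}}

```text
t: 25.42
tcp_pos: [0.5752, 0.1219, 0.2912]
eef_rot: [0.667, 0.745, 0.001, 0.001]
force: [-0.0, 0.6, -0.5]
finger_gap: 0.0471
grasp_force: 0.0
```

```bash
python3 - <<'E'
from h import *
print(now(),sensors.sense()["t"])
s,o=look("w10.png",["lock_knob","lock_pivot","handle","mark","blank","gouge_mid"])
for c in ("scene","side"):
    o=optics.camera(c)
    for n in ("lock_knob","lock_pivot","handle","gouge_mid"): print(c,n,[(np.round(q["location"],4).tolist(),round(q["score"],2)) for q in spotter.mark_of(c,n)[:1]])
E
```

```text
(array([0.57518992, 0.1219213 , 0.29119233]), np.float64(1.681212768071992)) 25.425
lock_knob [([0.5578, 0.2449, 0.1096], 0.56)]
lock_pivot [([0.5624, 0.1609, 0.1121], 0.63)]
handle [([0.6428, -0.039, 0.1236], 0.55)]
mark [([0.5213, 0.0783, 0.0275], 0.63)]
blank [([0.6463, 0.1633, 0.1059], 0.87)]
gouge_mid [([0.519, 0.0799, 0.0273], 0.96)]
scene lock_knob [([0.5575, 0.2471, 0.1159], 0.78)]
scene lock_pivot [([0.5618, 0.1614, 0.1131], 0.74)]
scene handle [([0.6386, -0.0392, 0.1217], 0.83)]
scene gouge_mid [([0.5216, 0.087, 0.0257], 0.8)]
side lock_knob [([0.5566, 0.2499, 0.112], 0.59)]
side lock_pivot [([0.563, 0.1629, 0.1105], 0.84)]
side handle [([0.6419, -0.0426, 0.1199], 0.58)]
side gouge_mid [([0.5174, 0.0834, 0.0258], 0.67)]
```

View pics/w10.png

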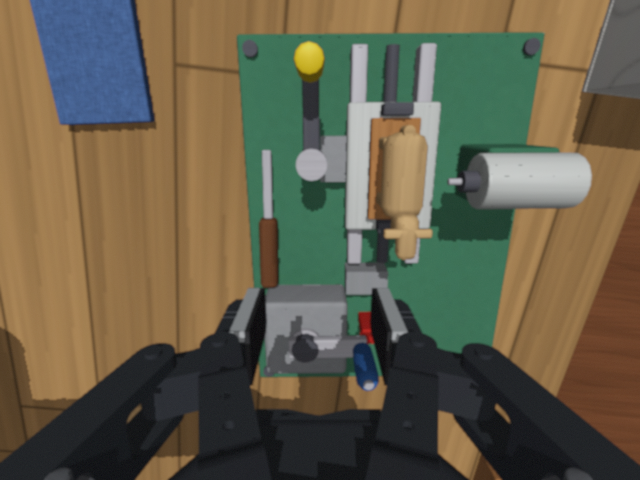

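The lever is home (knob at (309,58), pivot at (312,165)), the handle (365,367) is beside the red block, and the gouge is where it was. Handing in.

```bash
python3 -c "
from h import *
print(workorder.finish_job())"
```

```text
the job is handed in; nothing more can be done
None
```

The job is handed in at about 26 s, with no verdict shown: I opened the lock fully, cranked clockwise to the red block and on three full turns (handle within about 0.01 rad of the mark, lock open throughout), then swung the lever back to its home stop; I saw nothing disturbed around the feeder.

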